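# Clamp an insole blank with a ratchet lever

### The arm

A 6-joint arm with a two-finger parallel gripper is mounted at the origin on the work surface. World frame = base frame: x ahead of the robot, y to its left, z up, the work surface at z = 0. Lengths are in m, angles in rad, forces in N, time in s.
With the tool pointing down it reaches from about 0.35 to 0.975 m from the base axis. Payload 4.9 kg.
Tool frame: the origin (TCP) lies on the mounting face of the last link; the fingertips stand 173 mm ahead of it and the grasp point (between the pads) lies 155 mm ahead of it (tcp_to_grasp is the distance from the TCP to the grasp point, in m); z points along the fingers, y is the line along which they close (so a half turn about z gives the same grasp; the last joint's range is limited). The gripper opens to 85 mm and grips with 20 to 120 N. Pads are 22 mm wide; open, the fingers measure 114 mm over their backs; the gripper's body (76 mm by 85 mm) begins 54 mm behind the grasp point. The pads swing forward as they close: fully open they stand 13 mm farther back than shut.
Start: joints at [-1.456, 0.053, 1.613, -0, 1.476, -0.119], TCP at [0.145, -0.608, 0.405] pointing down, gripper open.
Joint ranges: [-3.01, 3.01], [-1.01, 2.22], [0.06, 2.58], [-1.02, 4.17], [0.09, 2.62], [-3.14, 3.14]. Speed limits (rad/s): [2.57, 2.57, 3.14, 3.14, 3.14, 3.14].

### API

Orientations are given as a rotation vector (axis times angle).
In Python, from station import get_obs, get_image, calibration, finish_job, tcp_to_grasp gives the robot as it stands. The module is installed in compiled form; this text tells all that it offers.
- The arm moves only by the tool arm_command, never from a script. Its argument "plan" is a list that holds one entry, the list of rows, each a list of 6 numbers: the shift along the tool's x, y, z in cm, then the turn, a rotation vector about the tool's x, y, z in rad. A call has 1 to 12 rows; each row is the pose to reach, as a shift and turn from the pose commanded when the call began, along the tool's axes at that moment; what a row does not reach only later rows make up. A row lasts 1/12 s, in which the tool goes at most 41.7 mm and 7.16 degrees, less where a joint would pass 70% of its speed; a pose out of reach is approached as far as the arm can. A call with a gripper value outside its range is refused whole. "gripper" is the closure, from -1 (fully open) to 1 (shut), set as the call begins (left out, the last holds). The fingers move at their own pace and stop on an object; "force" is the grip in N (left out, the last holds). Time passes only in rows, so rows that repeat a pose let the fingers close. It gives the time, the measured TCP pose, the force, the opening and the grip force at its end, in the units of the state.
- get_obs(): the state, without advancing time (a new reading comes with each control period).
- get_image(name): name is "side" or "top" or "wrist"; returns (picture, depth): 400x640x3 uint8, blue, green, red; 400x640 float32, m along the optical axis (not along the pixel's ray), 0 where there is no reading.
- calibration(name): a dict with "fx", "fy", "cx", "cy" (pixels), "dist" ([k1, k2, p1, p2, k3] as OpenCV has them; the pictures are not rectified), "pose" (4x4, takes a point from camera to world coordinates). Camera axes: x right, y up, looking along -z (the intrinsics and any distortion apply to the point x, -y, -z); pixel columns grow to the right and rows downward; lengths in m; the calibration is good to about 2 mm. A picture is of the moment at which its call begins: read the wrist's pose just before it. calibration takes no time and is no camera call; for the wrist camera it gives the pose at the moment of the call.
- finish_job(): hands the job in; it is judged then, once.
The state is a dict: "t": time; "q": joint angles; "dq": joint speeds; "effort": joint torques, N m; "tool_pos": TCP position; "tool_rot": TCP orientation; "contact_force": force on the tool from outside, world axes, zero at the start; "wrist_torque": the same for the moment, N m; "opening": finger opening in m; "grip_force": force on a finger pad.
Only numpy, scipy, OpenCV 4.12 (cv2) and the standard library are available. Lean on these libraries where they do the work, as an engineer would, in place of code of your own. Each camera call takes 0.05 s, during which the arm holds its last target. There are 200 camera calls.

### The job

Clamp the insole blank that lies in the bench clamp. Turn the clamp's lever clockwise (seen from above) about as far as it goes, lift it off its serrations, swing it well back without turning the screw, let it drop into the serrations again and turn on until the rubber foot presses the blank firmly, with about 40 N and never over 60 N. Leave the lever seated in its serrations, the blank in its place and the other things on the trolley alone.

Things in the scene. Friction and masses are not known exactly. Their poses are not given: they have to be found in the camera images.
- clamp: The bench clamp, fixed to the trolley, place and yaw vary: aluminium base plate 140 x 170 x 15 mm, grey column 50 x 30 mm on its +y side, an arm 100 to 128 mm up and a round head 90 mm across, 132 mm high. Origin: underside, on the upright axis of screw and lever; z up. Two 8 mm dowels on the head (36 mm from the axis, up to 190 mm high) are the lever's end stops.
- serrations (a point): On the axis, 144 mm up, just below the lever's hub: steel crown of the screw with 12 round-topped upright teeth on a 40 mm circle, 0.524 rad (30 degrees) apart. The lever's hub has 3 such teeth below, which drop between them with about 0.07 rad of play.
- pivot (a point): Point on the axis of screw and lever at the height of the grip point (208 mm above the trolley). Fixed to the clamp.
- grip (a point): Where to hold the black lever: its upright, slightly tapering round handle, 22 to 24 mm thick, 172 to 236 mm above the trolley when down, at the end of an arm 15 mm thick, 100 mm from the axis. The point is on the handle's own axis, 208 mm above the trolley when down; it moves with the lever. Pinch it from above, fingers on the two sides towards which the lever swings.
- lever (a joint): Swing of the lever about the upright axis, rad, grows clockwise from above. 0 at the start, where it points along the clamp's -x turned 0.8 rad towards its -y; end stops at -0.08 and 1.62. Lifted, it swings freely (0.02 N m).
- lift (a joint): Height of the lever over its seat, m. 0: seated, teeth engaged over 8 mm. Over 9 mm: clear, it swings without the screw. Stop at 14 mm. Spring and weight pull it down with 6 N (seated) to 9 N (top). Let down on the crests of the teeth it may stay 5 to 8 mm high until swung a little, when it drops in.
- screw (a joint): Angle of the screw, rad, 0 at the start, grows in tightening (clockwise from above), range 0 to 3. The seated lever drives it both ways and it stays put. It lowers ram and foot 10 mm per rad. Turning free takes about 0.7 N m, 7 N at the handle; each 10 N of the foot on the blank adds 0.1 N m, 1 N at the handle: the wanted 40 N is felt as 4 N more than turning free, the limit of 60 N as 6 N more.
- quill: The clamp's ram, a 22 mm steel rod below the head; origin on the screw axis, 74 mm above the trolley at the start. It carries a stud with a sprung rubber foot (32 mm wide). From first touch the foot's force on the blank grows about 20 N per mm of lowering. The stud is screwed out differently each time: first touch comes at 1.65 to 2.35 rad of the screw: over one sweep of the lever, under two.
- blank: Insole blank of cork composite, loose, about 191 mm long (its x), 60 to 72 mm wide, 18 mm thick, 0.14 kg, lying on the clamp's base plate below the foot. Origin: centre of its underside.
- bur_block: Bystander: wooden block 75 x 45 x 22 mm with small burs standing to 50 mm, loose beside the clamp. Origin: underside.
- nipper: Bystander: steel nail nippers, 130 mm long, lying loose beside the clamp.
- scissors: Bystander: steel scissors, 140 mm long, lying loose.
- probe: Bystander: thin steel probe, 150 mm long, lying loose beside the clamp's column.
Not all that is in view belongs to the job. Of the things shaped like the blank, the cork one is meant.

How it is judged:
By the outcome, as a careful person would: the job done as asked, in the order asked, and still so for the second after the job is handed in, with the robot touching nothing.
It also fails if it takes over 61 s, if anything falls off the work surface, if the arm or the gripper's body presses on something with over 40 N, if the wrist force passes 120 N, or if a joint passes its speed limit or range.

## Working session

There is one attempt and no reset: what is moved stays moved. The work goes in short steps, Python scripts to look and compute and a tool call to move; the robot and the scene stay as the last step left them, time stands still between calls to the robot, and variables do not carry over. Pictures are saved under pics/ and viewed, at most 10 in all, crops included, and the job is handed in when it is done.

Besides the shell and the picture viewer there is one more tool, called after "Call:" as name([rows], argument=value, ...), one row to a line, values as JSON. arm_command: Moves the arm, as the interface text tells. Its arguments: {"type":"object","properties":{"plan":{"type":"array"},"gripper":{"type":"number"},"force":{"type":"number"}},"required":["plan"]}

```bash
mkdir -p pics; cat > h.py <<'E'
import numpy as np, cv2
from station import *
def pts(name, d, cal):
    # world point per pixel from depth
    K=np.array([[cal['fx'],0,cal['cx']],[0,cal['fy'],cal['cy']],[0,0,1]])
    v,u=np.mgrid[0:400,0:640]
    n=cv2.undistortPoints(np.stack([u,v],-1).reshape(-1,1,2).astype(np.float32),K,np.array(cal['dist'],float)).reshape(400,640,2)
    P=np.stack([n[...,0]*d,-n[...,1]*d,-d],-1)
    T=np.array(cal['pose']); return P@T[:3,:3].T+T[:3,3]
def grab(name):
    cal=calibration(name); im,d=get_image(name); return im,d,pts(name,d,cal)
E
python3 - <<'E'
from h import *
for n in ['top','side']:
    im,d,P=grab(n); cv2.imwrite(f'pics/{n}1.png',im); np.savez(f'{n}1.npz',im=im,d=d,P=P)
    print(n,np.round(calibration(n)['pose'],2).tolist())
print(get_obs())
E
```

```text
top [[-0.02, 0.99, -0.17, 0.26], [-1.0, -0.03, -0.01, 0.11], [-0.01, 0.17, 0.99, 1.47], [0.0, 0.0, 0.0, 1.0]]
side [[-0.88, 0.27, -0.4, -0.07], [-0.48, -0.46, 0.75, 1.07], [0.01, 0.85, 0.53, 0.85], [0.0, 0.0, 0.0, 1.0]]
{'t': 0.1, 'q': array([-1.45598692e+00,  5.32988115e-02,  1.61413435e+00, -2.24938170e-05,
        1.47599458e+00, -1.18999146e-01]), 'dq': array([-0.00195993, -0.00233492, -0.00383895,  0.00104613, -0.00096722,
       -0.0003932 ]), 'effort': array([ 7.30137763e-04, -3.94899809e+01, -3.71361530e+01, -5.92051174e-05,
        3.93461072e-03, -8.05514055e-07]), 'tool_pos': array([ 0.14477386, -0.60775796,  0.40359407]), 'tool_rot': array([-3.11832663e+00, -3.66218938e-01,  2.91157941e-05]), 'contact_force': array([-0.9136805 , -0.44344893,  0.49295938]), 'wrist_torque': array([-0.02548972, -0.01484208, -0.01389082]), 'grip_force': 0.0, 'opening': 0.0854144351385324}
```

View pics/top1.png

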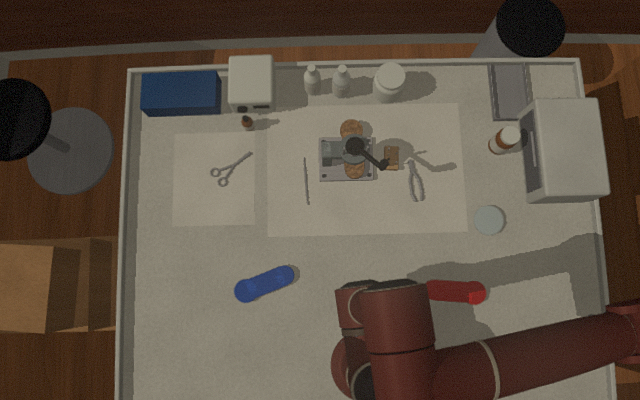

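View pics/side1.png

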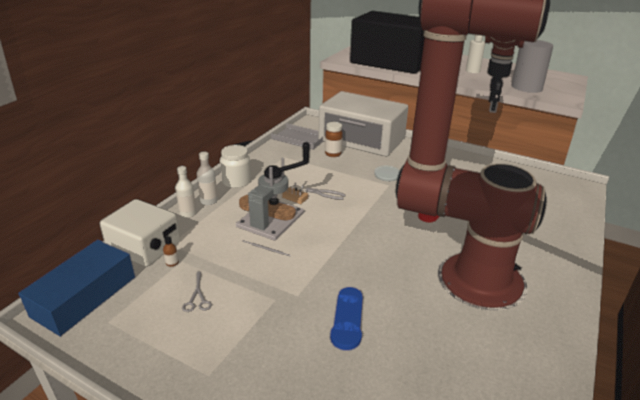

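The top view shows the clamp at about (350,155): lever hub at (354,146) and handle at (385,163), pointing toward image lower right (-x, -y in the world). The column is on the left. In the side view the lever handle is at (306,155) and the column at (262,205). Next I measure these from depth.

```bash
python3 - <<'E'
from h import *
for n,(u0,u1,v0,v1) in dict(top=(310,405,110,190),side=(225,325,130,245)).items():
    z=np.load(n+'1.npz'); P=z['P'][v0:v1,u0:u1]; im=z['im'][v0:v1,u0:u1].astype(int); d=z['d'][v0:v1,u0:u1]
    H=P[...,2]; dark=(im.max(-1)<60)&(d>0)
    print(n,'table z',np.median(H[(im.min(-1)>120)]))
    for lo,hi in [(.225,.25),(.205,.225),(.18,.205),(.165,.18),(.15,.165),(.12,.14),(.01,.02)]:
        m=(H>lo)&(H<hi)&(d>0)
        if m.sum()>2:
            q=P[m]; v,u=np.nonzero(m); print(lo,m.sum(),'mean',q.mean(0).round(4),'min',q.min(0).round(3),'max',q.max(0).round(3),'px',u.mean()+u0,v.mean()+v0)
    m=(H>.011)&(H<.02)&(d>0)
    v,u=np.nonzero(m)
    if n=='top':
        r=cv2.minAreaRect(P[m][:,:2].astype(np.float32)*1000); print(r, cv2.boxPoints(r))
    im2=z['im'][v0:v1,u0:u1]; cv2.imwrite(f'pics/{n}c.png',cv2.resize(im2,None,fx=5,fy=5,interpolation=cv2.INTER_CUBIC)[:600,:800])
E
```

```text
top table z 0.0010962133882393976
0.225 63 mean [ 0.5584 -0.0491  0.2341] min [ 0.548 -0.061  0.227] max [ 0.569 -0.039  0.241] px 383.8730158730159 162.66666666666666
0.205 14 mean [ 0.5515 -0.0467  0.214 ] min [ 0.548 -0.057  0.207] max [ 0.56  -0.039  0.223] px 382.2142857142857 167.0
0.18 35 mean [ 0.5829 -0.0161  0.1889] min [ 0.548 -0.053  0.18 ] max [0.618 0.056 0.205] px 369.57142857142856 158.34285714285716
0.165 299 mean [0.613  0.0062 0.1706] min [ 0.554 -0.044  0.165] max [0.652 0.058 0.18 ] px 360.55183946488296 149.73244147157192
0.15 103 mean [0.6229 0.025  0.161 ] min [ 0.603 -0.013  0.153] max [0.654 0.058 0.165] px 353.5242718446602 147.41747572815535
0.12 687 mean [0.6264 0.0536 0.1303] min [ 0.584 -0.023  0.12 ] max [0.676 0.115 0.14 ] px 342.97671033478895 149.38282387190685
0.01 898 mean [0.611  0.0376 0.0152] min [ 0.533 -0.145  0.01 ] max [0.769 0.136 0.02 ] px 346.9031180400891 163.93875278396436
((663.837890625, -6.917022705078125), (209.80079650878906, 266.2306213378906), 0.0643065944314003) [[ 558.78815  126.08046]
 [ 559.087   -140.14998]
 [ 768.88763 -13
[... 290 characters left out ...]
  0.225] px 306.3777777777778 149.3111111111111
0.18 68 mean [ 0.5674 -0.0241  0.1907] min [ 0.546 -0.05   0.18 ] max [0.616 0.06  0.204] px 299.02941176470586 158.26470588235293
0.165 169 mean [ 0.595  -0.0025  0.1697] min [ 0.547 -0.053  0.165] max [0.646 0.062 0.179] px 287.05917159763317 165.46745562130178
0.15 167 mean [0.6104 0.0236 0.1589] min [ 0.562 -0.037  0.15 ] max [0.651 0.062 0.165] px 277.8443113772455 171.23353293413174
0.12 507 mean [0.6202 0.0604 0.1274] min [ 0.581 -0.013  0.12 ] max [0.672 0.121 0.14 ] px 268.3431952662722 185.55029585798817
0.01 1039 mean [ 0.6763 -0.0617  0.0142] min [ 0.555 -0.569  0.01 ] max [0.944 0.133 0.02 ] px 275.02117420596727 198.48796920115495
```

View pics/topc.png

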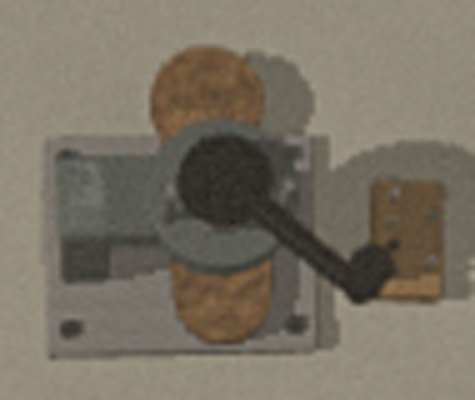

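The measurements agree with each other: axis at about (0.628, 0.022), handle at about (0.557, -0.049, top at 0.234), which gives a radius of about 100 mm and a yaw near 0. Next I move above the handle.

Call:
arm_command([
  [[1.4,-1.2,-0.4,0,0,0],[4,-3.4,-1.0,0,0,0],[7,-5.9,-1.6,0,0,0],[10,-8.45,-2,0,0,0],[13,-11,-2.3,0,0,0],[16,-13.5,-2.3,0,0,0],[19,-16.05,-2.3,0,0,0],[22,-18.6,-2.3,0,0,0],[25,-21.1,-2.3,0,0,0],[28,-23.65,-2.3,0,0,0]],
], gripper=-1, force=60)

```text
t: 0.93
tool_pos: [0.363, -0.3112, 0.4273]
tool_rot: [-3.12, -0.366, 0.0]
contact_force: [0.8, -0.2, -0.0]
opening: 0.0856
grip_force: 0.0
```

Call:
arm_command([
  [[3,-2.5,-0.3,0,0,-0.05],[6,-5.05,-0.6,0,0,-0.1],[9,-7.6,-0.9,0,0,-0.16],[12,-10.1,-1.2,0,0,-0.22],[15,-12.7,-1.6,0,0,-0.29],[18,-15.2,-2.0,0,0,-0.36],[21,-17.8,-2.3,0,0,-0.43],[23.5,-19.8,-2.3,0,0,-0.49],[24.7,-20.9,-2.3,0,0,-0.53],[25,-21.17,-2.3,0,0,-0.55],[25,-21.17,-2.3,0,0,-0.55],[25,-21.17,-2.3,0,0,-0.55]],
])

```text
t: 1.93
tool_pos: [0.5562, -0.0496, 0.4502]
tool_rot: [-2.904, -1.198, 0.002]
contact_force: [-0.5, -0.9, -1.1]
opening: 0.0853
grip_force: 0.0
```

```bash
python3 - <<'E'
from h import *
im,d,P=grab('wrist'); cv2.imwrite('pics/w1.png',im); np.savez('w1.npz',im=im,d=d,P=P)
o=get_obs(); print(o['tool_pos'],o['tool_rot'],o['q'],o['contact_force'],o['t'])
H=P[...,2]
for lo,hi in [(.225,.245),(.165,.18),(.18,.195),(.125,.14)]:
    m=(H>lo)&(H<hi)&(d>0)
    if m.sum()>9: v,u=np.nonzero(m); print(lo,m.sum(),P[m].mean(0).round(4),P[m].min(0).round(3),P[m].max(0).round(3),u.min(),u.max(),v.min(),v.max())
E
```

```text
[ 0.55608537 -0.0499944   0.45034956] [-2.90441568e+00 -1.19738638e+00  1.42204502e-03] [-2.22860149e-01 -1.29370353e-01  1.71442675e+00 -4.90617102e-04
  1.55729807e+00  5.65875021e-01] [-1.21130841  0.3078723   0.55422869] 1.9833
0.225 836 [ 0.56   -0.0494  0.2337] [ 0.548 -0.062  0.225] [ 0.57  -0.04   0.237] 304 337 200 232
0.165 3691 [0.613  0.0044 0.1701] [ 0.556 -0.053  0.165] [0.65  0.052 0.18 ] 274 345 44 189
0.18 290 [0.6016 0.0066 0.1885] [ 0.556 -0.053  0.18 ] [0.619 0.056 0.195] 268 342 47 193
0.125 7774 [ 0.6039 -0.0197  0.1302] [ 0.014 -0.525  0.125] [0.707 0.114 0.14 ] 0 639 0 393
```

View pics/w1.png

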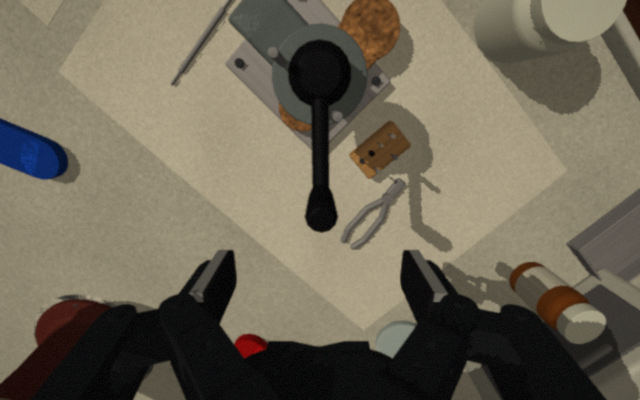

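The wrist view shows the handle top at about (320,214), the hub at (319,72), the head circle around the hub, and the two open fingers straddling the lever line. Now I refine the axis and handle with circle fits.

```bash
python3 - <<'E'
from h import *
z=np.load('w1.npz'); P=z['P'];im=z['im'];d=z['d'];H=P[...,2]
m=(H>.228)&(H<.245)&(d>0); m[:, :290]=0; m[:,350:]=0; m[240:]=0
q=P[m]; r=cv2.minEnclosingCircle(q[:,:2].astype(np.float32)*1000); print('handle top',r,np.percentile(q[:,2],95))
# hub: dark disc
g=im.max(-1); v,u=np.mgrid[0:400,0:640]
m=(g<50)&(d>0)&(np.hypot(u-319,v-72)<45)&(H>.15)&(H<.185)
q=P[m&(v<85)][:,:2]; print(np.median(P[m][:,2]))
top=cv2.convexHull((q*1000).astype(np.float32))[:,0]
A=np.c_[2*top,np.ones(len(top))]; s=np.linalg.lstsq(A,(top**2).sum(1),rcond=None)[0]; print('hub',s[:2],np.sqrt(s[2]+s[:2]@s[:2]))
m=(np.abs(H-.132)<.005)&(np.hypot(u-319,v-72)<75)&(u>265)
q=P[m][:,:2]*1000; c=s[:2]
h=cv2.convexHull(q[np.hypot(*(q-c).T)<48].astype(np.float32))[:,0]; print(h.min(0),h.max(0),cv2.minEnclosingCircle(h))
E
```

```text
handle top ((558.4986572265625, -51.12042999267578), 11.731846809387207) 0.23631276498579126
0.1683637330111916
hub [630.55583923  22.60306779] 24.709557540140647
[584.7065  -24.37672] [673.41315  70.35783] ((630.2526245117188, 22.749719619750977), 47.88347625732422)
```

Call:
arm_command([
  [[0.1,0.1,0.8,0,0,0],[0.2,0.2,2.4,0,0,0],[0.2,0.2,4,0,0,0],[0.2,0.2,5.6,0,0,0],[0.2,0.2,7.2,0,0,0],[0.2,0.2,8.2,0,0,0],[0.2,0.2,8.7,0,0,0],[0.2,0.2,8.7,0,0,0]],
])

```text
t: 2.65
tool_pos: [0.5588, -0.0497, 0.3621]
tool_rot: [-2.903, -1.198, 0.003]
contact_force: [0.3, 0.0, -0.1]
opening: 0.0853
grip_force: 0.0
```

Call:
arm_command([
  [[0,0,0,0,0,0],[0,0,0,0,0,0],[0,0,0,0,0,0],[0,0,0,0,0,0],[0,0,0,0,0,0],[0,0,0,0,0,0],[0,0,0,0,0,0],[0,0,0,0,0,0]],
], gripper=1, force=60)

```text
t: 3.32
tool_pos: [0.5594, -0.0493, 0.3643]
tool_rot: [2.903, 1.2, 0.0]
contact_force: [-1.6, -0.2, 2.4]
opening: 0.0222
grip_force: 58.5
```

```bash
cat > s.py <<'E'
from h import *
from scipy.spatial.transform import Rotation as R
AX=np.array([.6295,.0217])
o=get_obs(); M=R.from_rotvec(o['tool_rot']).as_matrix(); p=o['tool_pos']; g=p+M[:,2]*.155
v=g[:2]-AX; print('t',round(o['t'],2),'tcp',p.round(4),'grasp',g.round(4),'r',np.hypot(*v).round(4),'lev',(np.pi+.8-np.arctan2(v[1],v[0])%(2*np.pi)).round(3),'yawx',np.arctan2(M[1,0],M[0,0]).round(3),'zaxis',M[:,2].round(4))
print('F tool',(M.T@o['contact_force']).round(1),'T tool',(M.T@o['wrist_torque']).round(2),'open',round(o['opening'],4),'grip',o['grip_force'],'q6',o['q'][5].round(2))
E
python3 s.py
```

```text
t 3.32 tcp [ 0.5594 -0.0493  0.3643] grasp [ 0.5595 -0.0493  0.2093] r 0.0997 lev 0.007 yawx 0.784 zaxis [ 5.e-04 -4.e-04 -1.e+00]
F tool [-1.3 -1.  -2.4] T tool [ 0.09 -0.21 -0.07] open 0.0222 grip 58.50317616015673 q6 0.57
```

Call:
arm_command([
  [[0,-0.25,0,0,0,0.025],[0.01,-0.5,0,0,0,0.05],[0.05,-1,0,0,0,0.1],[0.11,-1.49,0,0,0,0.15],[0.2,-1.99,0,0,0,0.2],[0.31,-2.47,0,0,0,0.25],[0.45,-2.96,0,0,0,0.3],[0.61,-3.43,0,0,0,0.35],[0.79,-3.89,0,0,0,0.4]],
])

```text
t: 4.07
tool_pos: [0.5376, -0.0166, 0.3645]
tool_rot: [3.081, 0.596, 0.001]
contact_force: [-1.4, -5.1, 2.1]
opening: 0.0221
grip_force: 58.8
```

```bash
python3 s.py
```

```text
t 4.07 tcp [ 0.5376 -0.0166  0.3645] grasp [ 0.5378 -0.0171  0.2095] r 0.0996 lev 0.4 yawx 0.382 zaxis [ 0.0013 -0.0033 -1.    ]
F tool [-3.2  4.2 -2.1] T tool [-0.64 -0.29 -0.35] open 0.0221 grip 58.816550803603604 q6 1.02
```

Call:
arm_command([
  [[0.05,-1,0,0,0,0.1],[0.2,-1.99,0,0,0,0.2],[0.45,-2.96,0,0,0,0.3],[0.79,-3.89,0,0,0,0.4],[1.22,-4.79,0,0,0,0.5],[1.75,-5.65,0,0,0,0.6],[2.35,-6.44,0,0,0,0.7],[3.03,-7.17,0,0,0,0.8],[3.78,-7.83,0,0,0,0.9],[4.6,-8.41,0,0,0,1.0],[5.03,-8.68,0,0,0,1.05]],
])

```text
t: 4.98
tool_pos: [0.5514, 0.0834, 0.364]
tool_rot: [2.964, -1.031, -0.003]
contact_force: [-6.4, -5.1, 5.1]
opening: 0.022
grip_force: 59.1
```

```bash
echo "F=M.T@o['contact_force'];T=M.T@o['wrist_torque'];print('moment',(F[1]*.1-T[2]).round(3))">>s.py; python3 s.py
```

```text
t 4.98 tcp [0.5514 0.0834 0.364 ] grasp [0.5509 0.083  0.209 ] r 0.0997 lev 1.463 yawx -0.67 zaxis [-0.0032 -0.0026 -1.    ]
F tool [-1.9  8.  -5.1] T tool [-1.36 -0.25  0.01] open 0.022 grip 59.11462655290961 q6 2.26
moment 0.791
```

Call:
arm_command([
  [[0.01,-0.3,0,0,0,0.03],[0.02,-0.6,0,0,0,0.06],[0.04,-0.85,0,0,0,0.085],[0.04,-0.85,0,0,0,0.085],[0.04,-0.85,0,0,0,0.085],[0.04,-0.85,0,0,0,0.085]],
])

```text
t: 5.48
tool_pos: [0.5567, 0.0894, 0.364]
tool_rot: [2.92, -1.151, -0.004]
contact_force: [-5.9, -2.8, 4.3]
opening: 0.0217
grip_force: 59.0
```

```bash
python3 s.py
```

```text
t 5.48 tcp [0.5567 0.0894 0.364 ] grasp [0.5561 0.0891 0.209 ] r 0.0996 lev 1.543 yawx -0.751 zaxis [-0.0035 -0.0019 -1.    ]
F tool [-2.4  6.1 -4.3] T tool [-1.01 -0.35  0.05] open 0.0217 grip 59.018935449421406 q6 2.35
moment 0.551
```

Call:
arm_command([
  [[0,0.15,0,0,0,-0.015],[0,0.35,0,0,0,-0.035],[0,0.35,-0.3,0,0,-0.035],[0,0.35,-0.7,0,0,-0.035],[0,0.35,-1.1,0,0,-0.035],[0,0.35,-1.25,0,0,-0.035],[0,0.35,-1.25,0,0,-0.035],[0,0.35,-1.25,0,0,-0.035]],
])

```text
t: 6.15
tool_pos: [0.5548, 0.0864, 0.3738]
tool_rot: [2.939, -1.102, -0.001]
contact_force: [3.5, -4.7, -8.0]
opening: 0.0219
grip_force: 59.2
```

```bash
python3 s.py; python3 - <<'E'
from h import *
im,d,P=grab('wrist'); cv2.imwrite('pics/w2.png',im)
E
```

```text
t 6.15 tcp [0.5548 0.0864 0.3738] grasp [0.5546 0.086  0.2188] r 0.0988 lev 1.51 yawx -0.717 zaxis [-0.0013 -0.0021 -1.    ]
F tool [5.7 1.2 8. ] T tool [-0.16  0.72  0.2 ] open 0.0219 grip 59.218880385160446 q6 2.31
moment -0.078
```

View pics/w2.png

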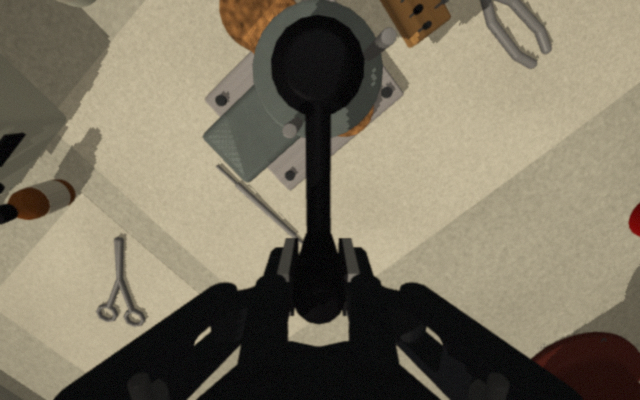

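Call:
arm_command([
  [[0,0,-0.15,0,0,0],[0,0,-0.25,0,0,0],[0,0,-0.25,0,0,0],[0,0.2,-0.25,0,0,-0.02],[0.01,0.5,-0.25,0,0,-0.05],[0.05,1,-0.25,0,0,-0.1],[0.05,1,-0.25,0,0,-0.1]],
])

```text
t: 6.78
tool_pos: [0.5485, 0.0782, 0.3761]
tool_rot: [2.992, -0.952, -0.001]
contact_force: [4.4, -4.8, -8.0]
opening: 0.022
grip_force: 59.2
```

```bash
python3 s.py
```

```text
t 6.78 tcp [0.5485 0.0782 0.3761] grasp [0.5483 0.0779 0.2211] r 0.0987 lev 1.405 yawx -0.616 zaxis [-0.0011 -0.002  -1.    ]
F tool [6.3 1.3 8. ] T tool [-0.15  0.76  0.07] open 0.022 grip 59.19041309505701 q6 2.19
moment 0.066
```

Call:
arm_command([
  [[0.05,1,0,0,0,-0.1],[0.2,1.99,0,0,0,-0.2],[0.45,2.96,0,0,0,-0.3],[0.79,3.89,0,0,0,-0.4],[1.22,4.79,0,0,0,-0.5],[1.75,5.65,0,0,0,-0.6],[2.35,6.44,0,0,0,-0.7]],
])

```text
t: 7.37
tool_pos: [0.5307, 0.0125, 0.3766]
tool_rot: [-3.138, -0.138, -0.002]
contact_force: [6.3, -1.2, -8.7]
opening: 0.022
grip_force: 59.2
```

Call:
arm_command([
  [[0.05,1,0,0,0,-0.1],[0.2,1.99,0,0,0,-0.2],[0.45,2.96,0,0,0,-0.3],[0.79,3.89,0,0,0,-0.4],[1.22,4.79,0,0,0,-0.5],[1.75,5.65,0,0,0,-0.6],[2.23,6.29,0,0,0,-0.68],[2.48,6.59,0,0,0,-0.72],[2.48,6.59,0,0,0,-0.72],[2.48,6.59,0,0,0,-0.72],[2.48,6.59,0,0,0,-0.72]],
])

```text
t: 8.28
tool_pos: [0.561, -0.0499, 0.3761]
tool_rot: [-2.889, -1.227, -0.001]
contact_force: [4.5, 2.0, -7.8]
opening: 0.0218
grip_force: 59.3
```

```bash
python3 s.py
```

```text
t 8.28 tcp [ 0.561  -0.0499  0.3761] grasp [ 0.561  -0.0495  0.2211] r 0.0988 lev -0.005 yawx 0.803 zaxis [-2.0e-04  2.6e-03 -1.0e+00]
F tool [4.5 1.8 7.8] T tool [-0.37  0.5   0.16] open 0.0218 grip 59.250559732317924 q6 0.55
moment 0.024
```

Call:
arm_command([
  [[0,0.2,0,0,0,-0.02],[0.01,0.45,0,0,0,-0.045],[0.01,0.45,0.4,0,0,-0.045],[0.01,0.45,0.8,0,0,-0.045],[0.01,0.45,1.2,0,0,-0.045],[0.01,0.45,1.5,0,0,-0.045],[0.01,0.45,1.5,0,0,-0.045],[0.01,0.45,1.5,0,0,-0.045]],
])

```text
t: 8.95
tool_pos: [0.5643, -0.0536, 0.3646]
tool_rot: [2.862, 1.294, 0.002]
contact_force: [0.6, 1.3, 0.2]
opening: 0.0217
grip_force: 59.8
```

```bash
python3 s.py
```

```text
t 8.95 tcp [ 0.5643 -0.0536  0.3646] grasp [ 0.5644 -0.0536  0.2096] r 0.0995 lev -0.058 yawx 0.849 zaxis [ 1.2e-03 -1.0e-04 -1.0e+00]
F tool [ 1.3 -0.4 -0.2] T tool [-0.05  0.18 -0.1 ] open 0.0217 grip 59.841871708631516 q6 0.5
moment 0.054
```

Call:
arm_command([
  [[0,-0.2,0,0,0,0.02],[0.01,-0.4,0,0,0,0.04],[0.02,-0.6,0,0,0,0.06],[0.03,-0.8,0,0,0,0.08],[0.05,-1,0,0,0,0.1]],
])

```text
t: 9.37
tool_pos: [0.557, -0.0467, 0.3644]
tool_rot: [2.923, 1.145, 0.002]
contact_force: [3.0, -3.3, 0.5]
opening: 0.0223
grip_force: 60.2
```

```bash
python3 s.py
```

```text
t 9.37 tcp [ 0.557  -0.0467  0.3644] grasp [ 0.5573 -0.0469  0.2094] r 0.0996 lev 0.04 yawx 0.747 zaxis [ 0.0017 -0.0014 -1.    ]
F tool [-0.   4.4 -0.5] T tool [-0.84  0.09 -0.26] open 0.0223 grip 60.15113603178179 q6 0.61
moment 0.704
```

Call:
arm_command([
  [[0,-0.2,0,0,0,0.02],[0.01,-0.4,0,0,0,0.04],[0.02,-0.6,0,0,0,0.06]],
])

```text
t: 9.62
tool_pos: [0.553, -0.0422, 0.3643]
tool_rot: [2.957, 1.057, 0.001]
contact_force: [1.8, -5.5, 2.2]
opening: 0.0219
grip_force: 60.3
```

```bash
python3 s.py
```

```text
t 9.62 tcp [ 0.553  -0.0422  0.3643] grasp [ 0.5531 -0.0424  0.2093] r 0.0997 lev 0.102 yawx 0.687 zaxis [ 9.0e-04 -1.3e-03 -1.0e+00]
F tool [-2.1  5.4 -2.2] T tool [-0.89 -0.07 -0.19] open 0.0219 grip 60.3134157077875 q6 0.67
moment 0.729
```

Call:
arm_command([
  [[0,-0.2,0,0,0,0.02],[0.01,-0.4,0,0,0,0.04],[0.02,-0.6,0,0,0,0.06]],
])

```text
t: 9.87
tool_pos: [0.5493, -0.0374, 0.3643]
tool_rot: [2.987, 0.968, 0.0]
contact_force: [2.2, -5.6, 2.0]
opening: 0.022
grip_force: 60.3
```

```bash
python3 s.py
```

```text
t 9.87 tcp [ 0.5493 -0.0374  0.3643] grasp [ 0.5494 -0.0377  0.2093] r 0.0997 lev 0.162 yawx 0.626 zaxis [ 5.0e-04 -1.4e-03 -1.0e+00]
F tool [-1.5  5.8 -2. ] T tool [-0.94 -0.09 -0.22] open 0.022 grip 60.31832976615988 q6 0.74
moment 0.804
```

Call:
arm_command([
  [[0,-0.2,0,0,0,0.02],[0.01,-0.4,0,0,0,0.04],[0.02,-0.6,0,0,0,0.06]],
])

```text
t: 10.12
tool_pos: [0.5459, -0.0325, 0.3643]
tool_rot: [3.015, 0.878, -0.0]
contact_force: [2.4, -4.6, 3.0]
opening: 0.022
grip_force: 60.3
```

```bash
python3 s.py
```

```text
t 10.12 tcp [ 0.5459 -0.0325  0.3643] grasp [ 0.5459 -0.0328  0.2093] r 0.0997 lev 0.222 yawx 0.566 zaxis [ 2.0e-04 -1.5e-03 -1.0e+00]
F tool [-0.5  5.2 -3. ] T tool [-1.   -0.05 -0.13] open 0.022 grip 60.33024746386218 q6 0.81
moment 0.648
```

Call:
arm_command([
  [[0,-0.2,0,0,0,0.02],[0.01,-0.4,0,0,0,0.04],[0.02,-0.6,0,0,0,0.06]],
])

```text
t: 10.37
tool_pos: [0.5428, -0.0274, 0.3643]
tool_rot: [3.04, 0.787, -0.001]
contact_force: [1.5, -5.2, 3.8]
opening: 0.022
grip_force: 60.3
```

```bash
python3 s.py
```

```text
t 10.37 tcp [ 0.5428 -0.0274  0.3643] grasp [ 0.5428 -0.0277  0.2093] r 0.0998 lev 0.282 yawx 0.506 zaxis [ 1.0e-04 -1.7e-03 -1.0e+00]
F tool [-1.2  5.3 -3.8] T tool [-0.94 -0.08 -0.23] open 0.022 grip 60.34248927033332 q6 0.88
moment 0.763
```

Call:
arm_command([
  [[0,-0.2,0,0,0,0.02],[0.01,-0.4,0,0,0,0.04],[0.02,-0.6,0,0,0,0.06]],
])

```text
t: 10.62
tool_pos: [0.54, -0.0221, 0.3642]
tool_rot: [3.062, 0.695, -0.001]
contact_force: [1.0, -5.8, 1.8]
opening: 0.0217
grip_force: 60.4
```

```bash
python3 s.py|grep -E "lev|mom"
```

```text
t 10.62 tcp [ 0.54   -0.0221  0.3642] grasp [ 0.54   -0.0224  0.2092] r 0.0998 lev 0.342 yawx 0.446 zaxis [-1.e-04 -2.e-03 -1.e+00]
moment 0.733
```

Call:
arm_command([
  [[0,-0.2,0,0,0,0.02],[0.01,-0.4,0,0,0,0.04],[0.02,-0.6,0,0,0,0.06]],
])

```text
t: 10.87
tool_pos: [0.5376, -0.0167, 0.3642]
tool_rot: [3.081, 0.603, -0.001]
contact_force: [1.6, -5.9, 1.8]
opening: 0.0221
grip_force: 60.4
```

```bash
python3 s.py|grep -E "lev|mom"
```

```text
t 10.87 tcp [ 0.5376 -0.0167  0.3642] grasp [ 0.5376 -0.0171  0.2093] r 0.0998 lev 0.401 yawx 0.387 zaxis [-1.0e-04 -2.5e-03 -1.0e+00]
moment 0.864
```

Call:
arm_command([
  [[0,-0.2,0,0,0,0.02],[0.01,-0.4,0,0,0,0.04]],
])

```text
t: 11.03
tool_pos: [0.5362, -0.013, 0.3642]
tool_rot: [3.092, 0.541, -0.001]
contact_force: [1.5, -7.5, 3.2]
opening: 0.0218
grip_force: 60.5
```

```bash
python3 s.py|grep -E "lev|mom"
```

```text
t 11.03 tcp [ 0.5362 -0.013   0.3642] grasp [ 0.5361 -0.0135  0.2092] r 0.0998 lev 0.44 yawx 0.347 zaxis [-2.0e-04 -2.7e-03 -1.0e+00]
moment 1.086
```

Call:
arm_command([
  [[0,-0.2,0,0,0,0.02],[0.01,-0.4,0,0,0,0.04]],
])

```text
t: 11.2
tool_pos: [0.5349, -0.0093, 0.3642]
tool_rot: [3.102, 0.479, -0.001]
contact_force: [1.5, -7.3, 2.8]
opening: 0.0217
grip_force: 60.5
```

```bash
python3 s.py|grep -E "lev|mom"
```

```text
t 11.2 tcp [ 0.5349 -0.0093  0.3642] grasp [ 0.5348 -0.0098  0.2092] r 0.0998 lev 0.479 yawx 0.307 zaxis [-3.0e-04 -3.1e-03 -1.0e+00]
moment 1.059
```

Call:
arm_command([
  [[0,-0.15,0,0,0,0.015],[0,-0.3,0,0,0,0.03]],
])

```text
t: 11.37
tool_pos: [0.534, -0.0065, 0.3642]
tool_rot: [3.108, 0.433, -0.001]
contact_force: [1.0, -7.1, 2.7]
opening: 0.0217
grip_force: 60.6
```

```bash
python3 s.py
```

```text
t 11.37 tcp [ 0.534  -0.0065  0.3642] grasp [ 0.5339 -0.007   0.2092] r 0.0998 lev 0.508 yawx 0.277 zaxis [-3.0e-04 -3.3e-03 -1.0e+00]
F tool [-1.   7.1 -2.6] T tool [-1.29  0.   -0.33] open 0.0217 grip 60.55962783226278 q6 1.14
moment 1.04
```

Call:
arm_command([
  [[0,-0.08,0,0,0,0.008]],
])

```text
t: 11.45
tool_pos: [0.5337, -0.0057, 0.3642]
tool_rot: [3.11, 0.421, -0.001]
contact_force: [1.3, -7.4, 2.2]
opening: 0.0217
grip_force: 60.6
```

```bash
python3 s.py|grep -E "lev|mom"
```

```text
t 11.45 tcp [ 0.5337 -0.0057  0.3642] grasp [ 0.5337 -0.0062  0.2092] r 0.0998 lev 0.516 yawx 0.269 zaxis [-3.0e-04 -3.4e-03 -1.0e+00]
moment 1.084
```

Call:
arm_command([
  [[0,-0.08,0,0,0,0.008]],
])

```text
t: 11.53
tool_pos: [0.5335, -0.005, 0.3642]
tool_rot: [3.112, 0.409, -0.001]
contact_force: [1.7, -6.8, 3.2]
opening: 0.0219
grip_force: 60.6
```

```bash
python3 s.py|grep -E "lev|mom"
```

```text
t 11.53 tcp [ 0.5335 -0.005   0.3642] grasp [ 0.5335 -0.0056  0.2092] r 0.0998 lev 0.523 yawx 0.261 zaxis [-4.0e-04 -3.4e-03 -1.0e+00]
moment 1.021
```

Call:
arm_command([
  [[0,-0.1,0,0,0,0.01]],
])

```text
t: 11.62
tool_pos: [0.5333, -0.0041, 0.3642]
tool_rot: [3.114, 0.393, -0.001]
contact_force: [0.8, -7.2, 3.7]
opening: 0.0221
grip_force: 60.6
```

```bash
python3 s.py|grep -E "lev|mom"
```

```text
t 11.62 tcp [ 0.5333 -0.0041  0.3642] grasp [ 0.5332 -0.0046  0.2092] r 0.0998 lev 0.533 yawx 0.251 zaxis [-4.0e-04 -3.4e-03 -1.0e+00]
moment 1.097
```

Call:
arm_command([
  [[0,0.1,0,0,0,-0.01],[0,0.2,0,0,0,-0.02],[0,0.2,0,0,0,-0.02],[0,0.2,0,0,0,-0.02]],
])

```text
t: 11.95
tool_pos: [0.5337, -0.0058, 0.3641]
tool_rot: [3.111, 0.425, -0.002]
contact_force: [0.9, -6.1, 3.1]
opening: 0.0218
grip_force: 60.4
```

```bash
python3 s.py
```

```text
t 11.95 tcp [ 0.5337 -0.0058  0.3641] grasp [ 0.5336 -0.0062  0.2091] r 0.0999 lev 0.517 yawx 0.271 zaxis [-9.0e-04 -2.2e-03 -1.0e+00]
F tool [-0.8  6.1 -3.1] T tool [-1.02 -0.03 -0.21] open 0.0218 grip 60.390216428786516 q6 1.15
moment 0.821
```

Call:
arm_command([
  [[0,0.15,0,0,0,-0.015],[0.01,0.3,0,0,0,-0.03],[0.01,0.3,0,0,0,-0.03]],
])

```text
t: 12.2
tool_pos: [0.5346, -0.0085, 0.364]
tool_rot: [3.105, 0.473, -0.003]
contact_force: [-1.5, -4.4, 4.5]
opening: 0.0218
grip_force: 60.4
```

```bash
python3 s.py
```

```text
t 12.2 tcp [ 0.5346 -0.0085  0.364 ] grasp [ 0.5343 -0.0086  0.209 ] r 0.0999 lev 0.491 yawx 0.303 zaxis [-1.7e-03 -6.0e-04 -1.0e+00]
F tool [-2.8  3.8 -4.5] T tool [-0.73 -0.37  0.04] open 0.0218 grip 60.407414585351944 q6 1.11
moment 0.34
```

Call:
arm_command([
  [[0,0.1,0,0,0,-0.01],[0,0.18,0,0,0,-0.018],[0,0.18,0,0,0,-0.018]],
])

```text
t: 12.45
tool_pos: [0.5351, -0.0101, 0.364]
tool_rot: [-3.101, -0.501, 0.003]
contact_force: [-3.8, -4.6, 5.6]
opening: 0.0217
grip_force: 60.4
```

```bash
python3 s.py
```

```text
t 12.45 tcp [ 0.5351 -0.0101  0.364 ] grasp [ 0.5348 -0.0101  0.209 ] r 0.0999 lev 0.476 yawx 0.32 zaxis [-0.0019 -0.     -1.    ]
F tool [-5.1  3.2 -5.6] T tool [-0.54 -0.54  0.13] open 0.0217 grip 60.38744542747736 q6 1.09
moment 0.182
```

Call:
arm_command([
  [[0,0,0,0,0,0],[0,0,0,0,0,0],[0,0,0,0,0,0],[0,0,0,0,0,0],[0,0,0,0,0,0],[0,0,0,0,0,0],[0,0,0,0,0,0],[0,0,0,0,0,0]],
], gripper=-1)

```text
t: 13.12
tool_pos: [0.5354, -0.0099, 0.3637]
tool_rot: [-3.101, -0.502, 0.0]
contact_force: [-0.2, 0.5, -0.0]
opening: 0.0857
grip_force: 0.0
```

```bash
python3 s.py
```

```text
t 13.12 tcp [ 0.5354 -0.0099  0.3637] grasp [ 0.5354 -0.0098  0.2087] r 0.0993 lev 0.477 yawx 0.321 zaxis [-1.e-04  1.e-04 -1.e+00]
F tool [-0.  -0.6  0. ] T tool [-0.03 -0.03  0.04] open 0.0857 grip 0.0 q6 1.09
moment -0.094
```

Released with no residual force. Now I retreat upward and check that the lever is seated and the blank is in place.

Call:
arm_command([
  [[0,0,-1,0,0,0],[0,0,-2.5,0,0,0],[0,0,-4.5,0,0,0],[-1,0,-6.5,0,0,0],[-3,0,-8.5,0,0,0],[-5,0,-10,0,0,0],[-6,0,-10.5,0,0,0],[-6,0,-10.5,0,0,0],[-6,0,-10.5,0,0,0]],
])

```text
t: 13.87
tool_pos: [0.4783, -0.0289, 0.4698]
tool_rot: [3.101, 0.501, 0.004]
contact_force: [0.2, 0.7, -0.8]
opening: 0.0855
grip_force: 0.0
```

```bash
python3 - <<'E'
from h import *
im,d,P=grab('wrist'); H=P[...,2]
m=(H>.222)&(H<.26)&(d>0); v,u=np.nonzero(m); q=P[m]
k=(np.hypot(q[:,0]-.535,q[:,1]+.008)<.04); q=q[k]; print('handle',len(q),q.mean(0).round(4),np.percentile(q[:,2],95))
side,_,_=grab('side'); cv2.imwrite('pics/fin.png',np.hstack([cv2.resize(im,(400,250)),cv2.resize(side[120:250,200:400],(400,260))[:250]]))
E
```

```text
handle 849 [ 0.535  -0.0133  0.2343] 0.23639714215251106
```

View pics/fin.png

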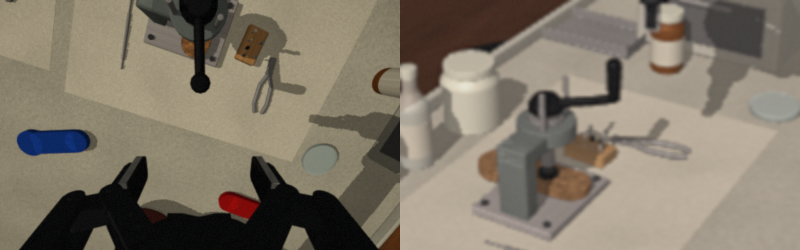

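The handle top is at 0.236 m, the same height as before I gripped it, so the lever is seated. The picture shows the foot on the blank and the other things undisturbed.

```bash
python3 -c "
from station import finish_job
print(finish_job())"
```

```text
the job is handed in; nothing more can be done
None
```

The job is handed in: the blank is clamped with an estimated 38 N (± about 6 N, worked out from wrist forces), the lever is back in its serrations, and the other things on the trolley look undisturbed in the last picture.

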